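# Let the wooden ball down into the carton

## Robot

A 6-joint arm with a two-finger parallel gripper is mounted at the origin on the work surface. World frame = base frame: x ahead of the robot, y to its left, z up, the work surface at z = 0. Lengths are in m, angles in rad, forces in N, time in s.
With the tool pointing down it reaches from about 0.275 to 0.875 m from the base axis. Payload 12.5 kg.
Tool frame: the origin (TCP) lies at the very end of the fingers, on their centre line; the grasp point (between the pads) lies 19 mm behind it; z points along the fingers, y is the line along which they close (so a half turn about z gives the same grasp; the last joint's range is limited). The gripper opens to 85 mm and grips with 20 to 120 N. Pads are 22 mm wide; open, the fingers measure 114 mm over their backs; the gripper's body (76 mm by 85 mm) begins 54 mm behind the grasp point. The pads swing forward as they close: fully open they stand 13 mm farther back than shut.
Start: joints at [-1.292, 0.351, 1.652, -0, 1.139, -0.085], TCP at [0.196, -0.514, 0.231] pointing down, gripper open.
Joint ranges: [-2.75, 2.75], [-0.79, 2.1], [0.01, 2.65], [-1.57, 4.71], [0.07, 3.14], [-2.87, 2.87]. Speed limits (rad/s): [2.22, 2.22, 2.79, 3.14, 3.14, 3.14].

## Interface

Orientations are given as a 3x3 rotation matrix whose columns are the frame's x, y, z axes.
In Python, from bench import manip gives the robot as it stands. Calls block until the motion is done:
- manip.move_ptp(position, orientation): joint-space move of the TCP to a pose.
- manip.move_l(position, attitude=None, max_speed=0.15): straight line of the TCP; attitude=None keeps the orientation; max_speed is the mean speed in m/s.
- manip.move_j(angles): joint-space move.
- manip.set_gripper(opening, effort=None): opening from 0.0 (shut) to 1.0 (fully open); effort is the grip in N (None keeps the last); returns when the fingers have stopped.
- manip.dwell(seconds).
- manip.inverse_kinematics(position, orientation): joint angles nearest the present ones, or None.
- manip.grab_frame(name): name is "side" or "top" or "wrist"; returns (picture, depth): 480x640x3 uint8, red, green, blue; 480x640 float32, m along the optical axis (not along the pixel's ray), 0 where there is no reading.
- manip.get_calibration(name): a dict with "camera_matrix" (3x3 intrinsics, pixels), "k1" (the pictures are not rectified: a ray, as slopes to the right and down, at radius r is drawn at 1 + k1 r^2 times it, then the intrinsics apply), "R" (3x3) and "t" (3): a world point X has camera coordinates R X + t. Camera axes: x right, y down, z forward; pixel columns grow to the right and rows downward; lengths in m; the calibration is good to about 2 mm. A picture is of the moment at which its call begins: read the wrist's pose just before it. get_calibration takes no time and is no camera call; for the wrist camera it gives the pose at the moment of the call.
A pose or a line that the arm cannot do raises manip.Unreachable and nothing moves.
- manip.sign_off(): hands the job in; it is judged then, once.
Trained networks look in the newest picture that a camera, given by its name, has taken for a name from the list of things; names that differ only in an ending like _2 or _b are one class to them, and where a whole thing is asked for, a point or a joint stands for the part that bears it (a point fixed in the world has none). Each returns a list of dicts, best first, with "confidence" (0 to 1); they miss things now and then, are a little off and sometimes report something else, mostly with a low value. They report only what shows in the picture. A call takes as long as a camera call. They do not tell look-alikes from the thing itself.
- manip.look_for(camera, name): "at" ([x, y, z] in m, in world coordinates, good to about 4 mm: the middle of the surface that is visible of it).
Readings, each from a call of its own:
- manip.current_time(): time.
- manip.current_qpos(): joint angles.
- manip.current_joint_vel(): joint speeds.
- manip.current_joint_torque(): joint torques, N m.
- manip.current_ee_pos(): TCP position.
- manip.current_tcp_rot(): TCP orientation.
- manip.current_force(): force on the tool from outside, world axes, zero at the start.
- manip.current_ft_torque(): the same for the moment, N m.
- manip.current_grip_width(): opening from 0.0 (shut) to 1.0 (fully open).
- manip.current_grip_force(): force on a finger pad.
Only numpy, scipy, OpenCV 4.12 (cv2) and the standard library are available. Lean on these libraries where they do the work, as an engineer would, in place of code of your own. Each camera call takes 0.05 s, during which the arm holds its last target. There are 200 camera calls.

## Task

The two-lane chute on the packing bench holds a wooden ball in one lane and a ribbon spool in the other. Press down the outer pad of the rocking lever whose gate holds back the ball, until the ball has rolled out into the carton, then let go so that the gate falls shut again. Leave the spool's lever alone, do not touch the ball, the spool or the things standing around, and lift nothing.

Things in the scene. Friction and masses are not known exactly. Their poses are not given: they have to be found in the camera images.
- dispenser: Fixed wooden chute. Origin on the table under the gates; x points up the chutes (carton at -x), y to the left lane, z up. Two open lanes, centres y = +30 (left) and -30 mm (right), 46 mm wide, walls 28 mm, slope 12 degrees; floor 105 mm high at the gates (x = 0), 87 mm at the mouths (x = -85), upper end x = 120. Lever posts at y = +-130, 188 mm high. Baseboard 165 x 340 mm.
- lever_left_pad (a point): Centre of the top of the left lever's press pad, a flat grey 32 x 32 mm plate, 185 mm high at rest, at dispenser x = 0, y = 230 mm. The aluminium bar (16 mm wide) rocks about a line along dispenser x at y = 130 mm, height 175 mm; the gate (26 mm wide, 6 thick) hangs 100 mm inside that line, over the left lane. Free room under the pad.
- lever_right_pad (a point): The same for the right lever, mirrored: pad at dispenser x = 0, y = -230 mm, axis at y = -130 mm, gate over the right lane.
- lever_left (a joint): Left lever angle, rad: 0 at rest, gate shut (lower edge 10 mm over the lane floor); 0.5 at the stop, pad about 49 mm lower, 7 mm nearer the axis and tilted 29 degrees, gate 48 mm higher. The ball passes from about 0.35. A spring returns the lever; the pad takes about 2 N at first, 5 N at the stop.
- lever_right (a joint): The same for the right lever.
- ball: Plain wooden ball, 40 mm diameter, about 25 g, origin at its centre. It rests against the shut gate in either the left or the right lane and rolls down by itself when the gate is up.
- spool: Wooden ribbon spool, 40 mm diameter, 38 mm wide, about 35 g, lying across its lane, origin at its centre. It rests against the gate of the other lane and must stay there.
- carton: Fixed open cardboard carton, 140 (x) x 180 (y) x 74 mm high, walls and floor 4 mm, under both chute mouths. Origin at the centre of its underside.
- figure_tall: Loose wooden animal figure with ears, 95 mm high, 40 mm wide, in front of the left lever; origin under its foot. Bystander.
- figure_short: Loose wooden animal figure with ears, 73 mm high, 31 mm wide, in front of the right lever; origin under its foot. Bystander.
- tape_roll: Loose roll of parcel tape lying flat behind the dispenser, 68 mm diameter, 24 mm high. Bystander.
- vase: Loose small white ceramic vase, 68 mm diameter, 92 mm high, behind the dispenser. Bystander.
- gift_box: Loose small cardboard gift box, 80 x 60 x 40 mm, behind the dispenser. Bystander.
- screwdriver: Loose screwdriver, 160 mm long, lying on the left. Bystander.
- jar: Loose glass jar with wooden cap, 56 mm diameter, 70 mm high, on the right. Bystander.
There are look-alikes about, which are no part of the job. What is shaped like the ball but red is not meant. Leave any purple look-alike of the spool alone.

How it is judged:
By the outcome, as a careful person would: the job done as asked, in the order asked, and still so for the second after the job is handed in, with the robot touching nothing.
It also fails if it takes over 29 s, if anything falls off the work surface, if the arm or the gripper's body presses on something with over 40 N, if the wrist force passes 120 N, or if a joint passes its speed limit or range.

## Working session

There is one attempt and no reset: what is moved stays moved. The work goes in short steps, each a Python script; the robot and the scene stay as the last script left them, time stands still between calls to the robot, and variables do not carry over. Pictures are saved under pics/ and viewed, at most 10 in all, crops included, and the job is handed in when it is done.

```bash
mkdir -p pics; python3 - <<'E'
from bench import manip
import cv2
for c in ("top","side"):
    p,d=manip.grab_frame(c); cv2.imwrite(f"pics/{c}1.png",p[:,:,::-1])
    for n in ("ball","spool","lever_left_pad","lever_right_pad","carton","dispenser"):
        print(c,n,[(round(r["confidence"],2),[round(float(v),3) for v in r["at"]]) for r in manip.look_for(c,n)[:4]])
print(manip.current_time())
E
```

```text
top ball [(0.54, [0.518, -0.013, 0.147]), (0.51, [0.514, -0.243, 0.032])]
top spool [(0.66, [0.348, 0.228, 0.034]), (0.61, [0.523, 0.042, 0.145])]
top lever_left_pad [(0.77, [0.528, 0.167, 0.18])]
top lever_right_pad [(0.83, [0.47, -0.131, 0.186])]
top carton [(0.92, [0.337, 0.041, 0.004]), (0.69, [0.432, 0.237, 0.069])]
top dispenser [(0.78, [0.513, 0.01, 0.101]), (0.6, [0.679, 0.107, 0.021]), (0.38, [0.471, -0.133, 0.183])]
side ball [(0.74, [0.532, 0.161, 0.181]), (0.54, [0.513, -0.001, 0.145]), (0.4, [0.328, -0.153, 0.032])]
side spool [(0.75, [0.346, 0.24, 0.034]), (0.56, [0.531, 0.051, 0.143])]
side lever_left_pad [(0.92, [0.533, 0.163, 0.185])]
side lever_right_pad [(0.75, [0.479, -0.096, 0.18])]
side carton [(0.65, [0.345, 0.043, 0.041]), (0.26, [0.514, 0.001, 0.144])]
side dispenser [(0.88, [0.509, 0.046, 0.114])]
0.7
```

View pics/top1.png

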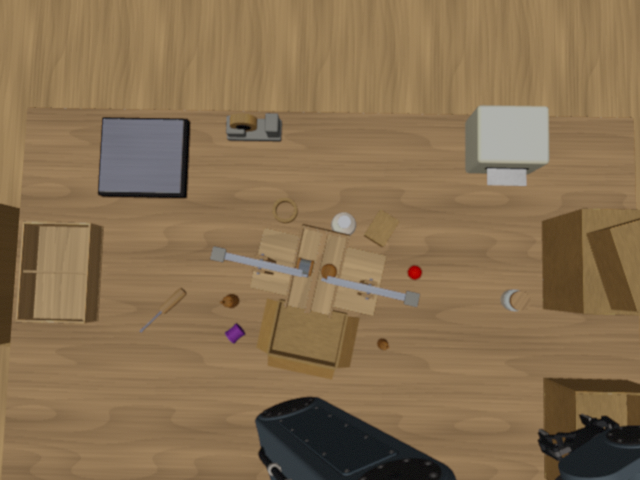

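View pics/side1.png

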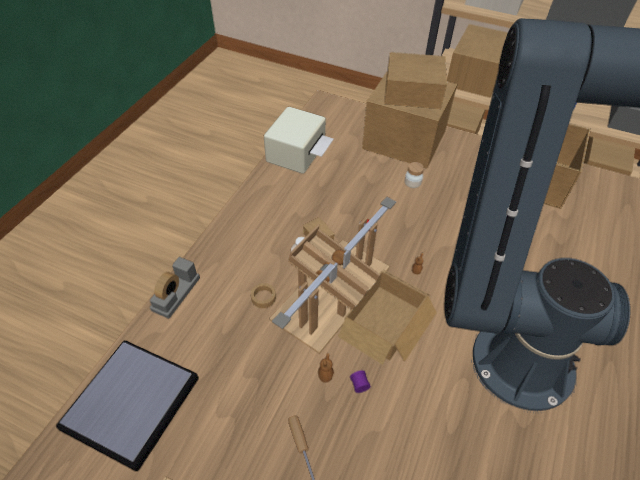

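Top view: the left lane holds a blue-grey thing at (306,266) and the right lane a wooden one at (329,270). Candidates for the ball: wooden at (329,270), red at (415,272). For the spool: (306,266), purple at (235,333). The right pad is at about (412,299) and the left pad at (218,255). Next I'll check the lanes in a close crop and measure the pads from depth.

```bash
cat > h.py <<'E'
from bench import manip
import cv2, numpy as np
def deproj(cal,uv,z):
    K=np.array(cal["camera_matrix"]);k=cal["k1"]
    n=cv2.undistortPoints(np.float64(uv).reshape(-1,1,2),K,np.array([k,0,0,0,0.]))[:,0]
    P=np.c_[n,np.ones(len(n))]*np.reshape(z,(-1,1))
    return (P-np.array(cal["t"]))@np.array(cal["R"])
E
python3 - <<'E'
from h import *
ims=[]
for c,(x,y,w,h) in {"top":(200,235,230,80),"side":(270,190,130,140)}.items():
    p,d=manip.grab_frame(c);cal=manip.get_calibration(c)
    ims.append(cv2.resize(p[y:y+h,x:x+w,::-1],None,fx=780/w if c=="top" else 2.2,fy=780/w if c=="top" else 2.2,interpolation=cv2.INTER_CUBIC))
    v,u=np.mgrid[0:480,0:640];X=deproj(cal,np.c_[u.ravel(),v.ravel()],d.ravel()).reshape(480,640,3)
    # points in the lever height band; low saturation = aluminium/pads
    s=cv2.cvtColor(p,cv2.COLOR_RGB2HSV)[...,1]
    m=(abs(X[...,2]-.185)<.02)&(s<90)&(d>0)&(abs(X[...,0]-.5)<.15)&(abs(X[...,1])<.35)
    n,l,st,ce=cv2.connectedComponentsWithStats(m.astype(np.uint8))
    for i in range(1,n):
        if st[i,4]<40: continue
        Q=X[l==i]; 
        for e in (Q[:,1].argmax(),Q[:,1].argmin()):
            q=Q[np.linalg.norm(Q-Q[e],axis=1)<.028]; print(c,st[i],"end",Q[e].round(3),"med",np.median(q,0).round(3))
w=max(i.shape[1] for i in ims)
cv2.imwrite("pics/crop2.png",np.vstack([cv2.copyMakeBorder(i,0,0,0,w-i.shape[1],0) for i in ims]))
for c,pts in {"top":[(412,299),(218,255),(329,270),(306,266)],"side":[(388,203),(282,320)]}.items():
    p,d=manip.grab_frame(c); print(c,deproj(manip.get_calibration(c),pts,[d[b,a] for a,b in pts]).round(3).tolist())
print(manip.current_time())
E
```

```text
top [211 247  97  31 758] end [0.539 0.259 0.184] med [0.544 0.245 0.185]
top [211 247  97  31 758] end [0.497 0.035 0.175] med [0.504 0.051 0.178]
top [322 277  97  30 761] end [ 0.494 -0.001  0.176] med [ 0.491 -0.017  0.178]
top [322 277  97  30 761] end [ 0.453 -0.223  0.182] med [ 0.453 -0.209  0.185]
side [344 197  52  60 533] end [0.492 0.006 0.168] med [ 0.491 -0.01   0.175]
side [344 197  52  60 533] end [ 0.458 -0.224  0.183] med [ 0.453 -0.209  0.184]
side [272 262  65  67 707] end [0.534 0.263 0.187] med [0.542 0.25  0.185]
side [272 262  65  67 707] end [0.503 0.038 0.175] med [0.504 0.055 0.177]
top [[0.452, -0.208, 0.186], [0.544, 0.243, 0.184], [0.516, -0.016, 0.15], [0.524, 0.039, 0.147]]
side [[0.449, -0.196, 0.189], [0.542, 0.246, 0.185]]
0.9
```

View pics/crop2.png

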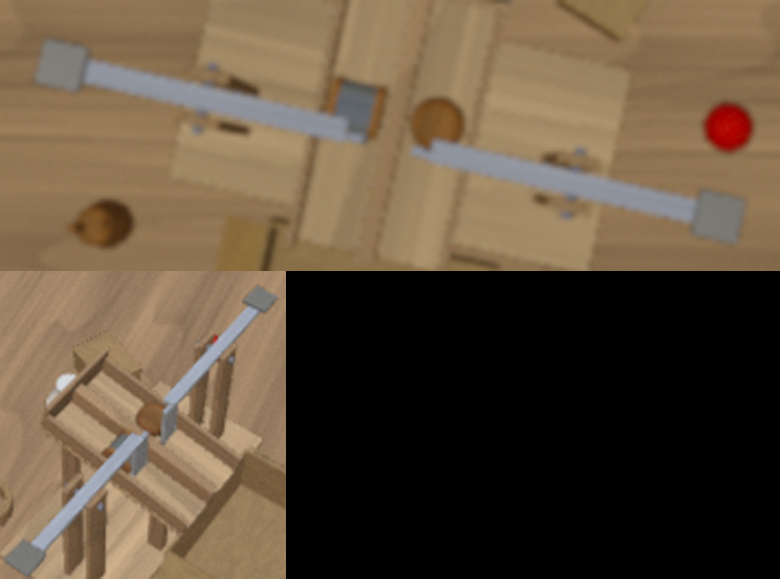

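The crop confirms that the wooden ball is in the right lane and the ribbon spool (blue-grey ribbon, wooden flanges) in the left. I'll press the right pad, measured at about (0.4525, -0.2085, 0.185). The two pads are 464 mm apart, against 460 mm nominal, so the measurement holds.

```bash
cat > p.py <<'E'
from h import *
L=np.array([.543,.2465,.185]);Rr=np.array([.4525,-.2085,.185])
o=(Rr-L)/np.linalg.norm(Rr-L); z=np.array([0,0,1.]); a=np.cross(z,o)
ax=Rr-.1*o-.01*z
def pose(th,lift=0,s=1,swap=0):
    rot=cv2.Rodrigues(a*th)[0]
    y=s*(o if swap else a); T=np.c_[np.cross(y,-z),y,-z]
    return ax+rot@(.1*o+(.01+lift)*z), rot@T
E
python3 - <<'E'
from p import *
print(manip.current_tcp_rot().round(2) if hasattr(manip.current_tcp_rot(),'round') else manip.current_tcp_rot(),a)
q0=np.array(manip.current_qpos())
best=[]
for s in(1,-1):
  for w in(0,1):
    qs=[manip.inverse_kinematics(*pose(th,l,s,w)) for th,l in((0,.06),(0,0),(.45,0))]
    print(s,w,[None if q is None else np.round(q,2).tolist() for q in qs])
    if all(q is not None for q in qs): best.append((np.abs(np.array(qs[0])-q0).max()+np.abs(np.array(qs[2])-qs[1]).max(),s,w))
_,s,w=min(best);print(s,w)
manip.set_gripper(0.0)
manip.move_ptp(*pose(0,.06,s,w))
print(manip.current_ee_pos(),manip.current_time(),manip.current_force())
manip.move_l(pose(0,.012,s,w)[0],None,.1)
p,_=manip.grab_frame("side");cv2.imwrite("pics/side3.png",cv2.resize(p[130:350,230:480,::-1],None,fx=2.4,fy=2.4))
print(manip.current_time(),manip.current_force())
open("sw","w").write(f"{s} {w}")
E
```

```text
[[ 0.93  0.36  0.  ]
 [ 0.36 -0.93 -0.  ]
 [-0.    0.   -1.  ]] [ 0.9807874  -0.19507969  0.        ]
1 0 [[-0.53, 0.24, 1.77, -0.0, 1.13, -0.33], [-0.53, 0.31, 1.83, -0.0, 1.0, -0.33], [-0.72, 0.48, 1.79, 0.43, 1.15, -0.76]]
1 1 [[-0.53, 0.24, 1.77, -0.0, 1.13, 1.24], [-0.53, 0.31, 1.83, -0.0, 1.0, 1.24], [-0.72, 0.48, 1.79, 0.43, 1.15, 0.82]]
-1 0 [[-0.53, 0.24, 1.77, -0.0, 1.13, 2.81], [-0.53, 0.31, 1.83, -0.0, 1.0, 2.81], [-0.72, 0.48, 1.79, 0.43, 1.15, 2.39]]
-1 1 [[-0.53, 0.24, 1.77, -0.0, 1.13, -1.9], [-0.53, 0.31, 1.83, -0.0, 1.0, -1.9], [-0.72, 0.48, 1.79, 0.43, 1.15, -2.33]]
1 0
[ 0.45228124 -0.20924576  0.24498502] 3.15 [-0.12495036  0.52251781  0.18406147]
3.8333 [-0.09116462 -0.0920384  -0.04624371]
```

View pics/side3.png

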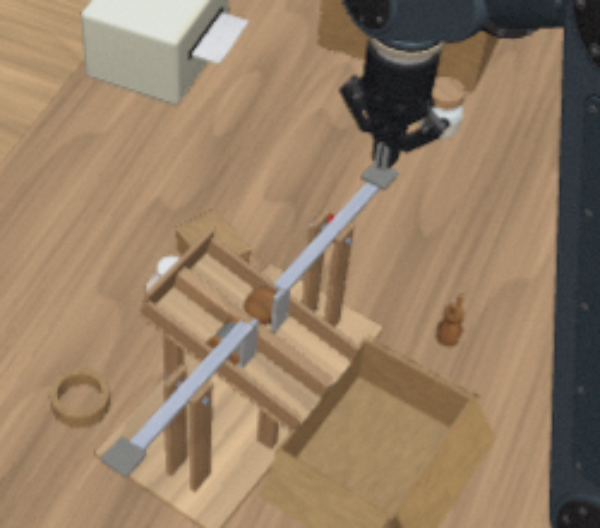

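The shut fingers stand just above the right pad at crop pixel (380,165), with nothing else near. Now I'll press along the arc.

```bash
python3 - <<'E'
from p import *
s,w=map(int,open("sw").read().split())
manip.move_l(pose(0,.002,s,w)[0],None,.08)
for th in(.24,.46):
    P,T=pose(th,0,s,w); manip.move_l(P,T,.06); print(th,manip.current_ee_pos().round(4)-P.round(4),np.round(manip.current_force(),1),manip.current_time())
manip.dwell(.8)
p,_=manip.grab_frame("side");cv2.imwrite("pics/side4.png",cv2.resize(p[130:350,230:480,::-1],None,fx=2.4,fy=2.4))
print([(round(r["confidence"],2),np.round(r["at"],3)) for r in manip.look_for("side","ball")],manip.current_time(),np.round(manip.current_force(),1))
E
```

```text
0.24 [ 1.e-04 -4.e-04  4.e-04] [-0.3 -1.   0.2] 4.6917
0.46 [-1.e-04 -3.e-04  3.e-04] [-2.4 -2.9  2.4] 5.2083
[(0.45, array([0.31, 0.04, 0.04]))] 6.1083 [ 0.8 -2.1  3.4]
```

View pics/side4.png

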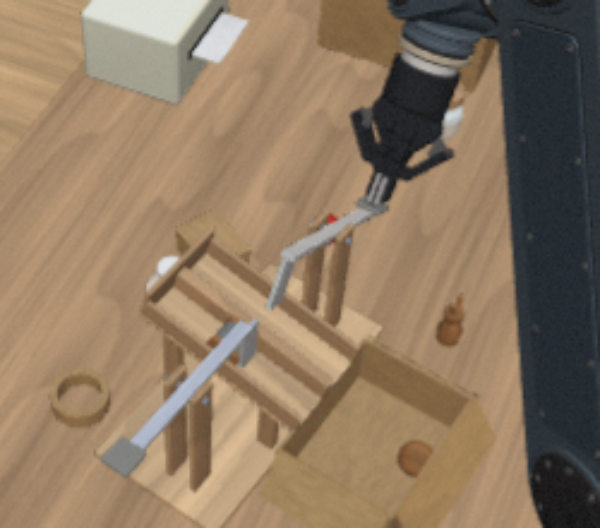

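The right gate is raised at crop pixel (280,275), the ball lies in the carton at (415,458), and the spool is still held at (225,345). I'll let go and retreat.

```bash
python3 - <<'E'
from p import *
s,w=map(int,open("sw").read().split())
for th,l in((.24,0),(0,.003)):
    P,T=pose(th,l,s,w); manip.move_l(P,T,.05)
manip.move_l(pose(0,.09,s,w)[0],None,.12)
manip.dwell(.7)
p,_=manip.grab_frame("side");cv2.imwrite("pics/side5.png",cv2.resize(p[130:350,230:480,::-1],None,fx=2.4,fy=2.4))
print([(round(r["confidence"],2),np.round(r["at"],3)) for r in manip.look_for("side","ball")],manip.current_time(),np.round(manip.current_force(),1))
E
```

```text
[(0.49, array([0.311, 0.038, 0.04 ]))] 9.0667 [-0.6 -0.6 -0.1]
```

View pics/side5.png

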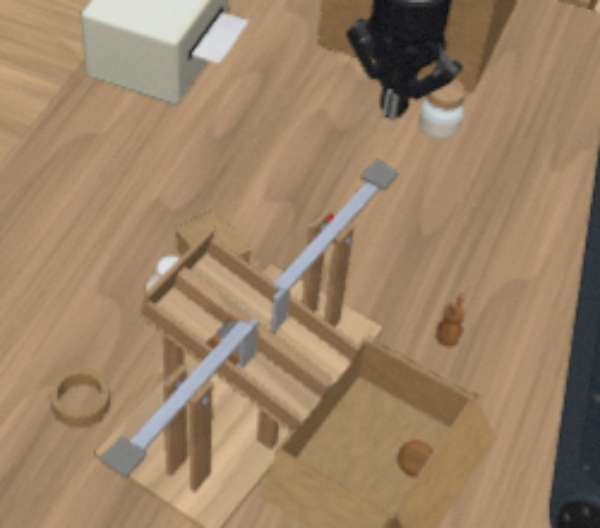

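The right gate is shut again at crop pixel (280,305), the ball is in the carton at (415,458), the spool is still in its lane, and the gripper is clear.

```bash
python3 -c "
from bench import manip
print(manip.sign_off())"
```

```text
the job is handed in; nothing more can be done
None
```

I pressed the right lever's pad until the ball rolled into the carton, then let the gate fall shut; the spool and its lever were left alone, and the job was handed in at about 9 s.

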